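Sort the small parts into their trays

TASK

Clear the loose small parts into the trays where they belong: stand the two spring collets upright in the blue tray, one in each bay (either way round); lay the two hexagon nuts flat, the same way up as now, in the yellow tray, one in each bay (either way round); and lay the red-brown key bar flat, the same way up as now, in the red tray. Leave the vee block and the spanner where they are, and let go of everything.

Things in the scene. Friction and masses are not known exactly. Their poses are not given: they have to be found in the camera images.
- collet_a: light grey steel spring collet standing upright on its narrow end: a round body 47 mm tall, widening to about 33 mm diameter over its top part, with dark slots. 0.09 kg. Origin: centre of the underside; z up along its axis. Identical to the other collet
- collet_b: light grey steel spring collet standing upright on its narrow end: a round body 47 mm tall, widening to about 33 mm diameter over its top part, with dark slots. 0.09 kg. Origin: centre of the underside; z up along its axis. Identical to the other collet
- nut_steel: large light grey steel hexagon nut lying flat, 24 mm across the flats (along its y), 28 mm across the corners (along its x), 19 mm high, 0.04 kg. Origin: centre of the underside; z up through the hole
- nut_black: small black hexagon nut lying flat, 19 mm across the flats (along its y), 22 mm across the corners (along its x), 15 mm high, 0.04 kg. Origin: centre of the underside; z up through the hole
- key_bar: red-brown painted steel key bar, 18 x 75 x 12 mm, lying flat on the bench ahead of the robot (another such bar far off behind the robot is no concern), 0.12 kg. Origin: centre of the underside; x across its 18 mm width, y along its 75 mm length, z up
- blue_tray: blue painted pressed-steel parts tray, fixed to the bench, 176 x 96 mm outside, 22 mm high, walls 3 mm, grey plastic-lined floor 4 mm above the bench. Origin: centre of the underside, on the bench; x runs along the 176 mm length, z up. A blank white card holder sticks out 2.5 mm on its -x end. A low divider (3 mm thick, 18 mm high) across the middle makes two equal bays, each 83 mm (x) by 90 mm (y), with centres 43 mm either side of the origin along x. For the collets
- yellow_tray: yellow painted pressed-steel parts tray, fixed to the bench, 176 x 96 mm outside, 22 mm high, walls 3 mm, grey plastic-lined floor 4 mm above the bench. Origin: centre of the underside, on the bench; x runs along the 176 mm length, z up. A blank white card holder sticks out 2.5 mm on its -x end. A low divider (3 mm thick, 18 mm high) across the middle makes two equal bays, each 83 mm (x) by 90 mm (y), with centres 43 mm either side of the origin along x. For the nuts
- red_tray: red painted pressed-steel parts tray, fixed to the bench, 176 x 96 mm outside, 22 mm high, walls 3 mm, grey plastic-lined floor 4 mm above the bench. Origin: centre of the underside, on the bench; x runs along the 176 mm length, z up. A blank white card holder sticks out 2.5 mm on its -x end. No divider: one bay 170 mm by 90 mm. For the key bar
- vee_block: bystander: light grey steel block with a V notch along its top, 50 x 60 x 42 mm, 0.72 kg, standing among the parts; leave it alone. Origin: centre of the underside
- spanner: bystander: loose steel double-ended spanner, 222 mm long (along its y), 42 mm wide, 6 mm thick, lying flat just in front of the trays; leave it alone. Origin: centre of the underside

How it is judged:
At the end, for the whole second after the job is handed in: One collet upright (0.15 rad) in each bay of the blue tray, one nut in each bay of the yellow, the key bar in the red; nuts and bar flat, same way up (0.15 rad); all on the tray floors (origin under 12 mm above tray origin), at rest. Vee block and spanner within 30 mm of their starts (z of collet_a in the frame of blue_tray between -0.002 and 0.012 m and angle between each of collet_a, collet_b, nut_steel, nut_black, key_bar's own z axis and vertical below 0.15 rad and linear speed of each of collet_a, collet_b, nut_steel, nut_black, key_bar below 0.02 m/s and angular speed of each of collet_a, collet_b, nut_steel, nut_black, key_bar below 0.3 rad/s and z of collet_b in the frame of blue_tray between -0.002 and 0.012 m and z of nut_steel in the frame of yellow_tray between -0.002 and 0.012 m and z of nut_black in the frame of yellow_tray between -0.002 and 0.012 m and z of key_bar in the frame of red_tray between -0.002 and 0.012 m and (((x of collet_a in the frame of blue_tray between 0.012 and 0.076 m and y of collet_a in the frame of blue_tray between -0.037 and 0.037 m) and (x of collet_b in the frame of blue_tray between -0.076 and -0.012 m and y of collet_b in the frame of blue_tray between -0.037 and 0.037 m)) or ((x of collet_a in the frame of blue_tray between -0.076 and -0.012 m and y of collet_a in the frame of blue_tray between -0.037 and 0.037 m) and (x of collet_b in the frame of blue_tray between 0.012 and 0.076 m and y of collet_b in the frame of blue_tray between -0.037 and 0.037 m))) and (((x of nut_steel in the frame of yellow_tray between 0.008 and 0.08 m and y of nut_steel in the frame of yellow_tray between -0.04 and 0.04 m) and (x of nut_black in the frame of yellow_tray between -0.08 and -0.008 m and y of nut_black in the frame of yellow_tray between -0.04 and 0.04 m)) or ((x of nut_steel in the frame of yellow_tray between -0.08 and -0.008 m and y of nut_steel in the frame of yellow_tray between -0.04 and 0.04 m) and (x of nut_black in the frame of yellow_tray between 0.008 and 0.08 m and y of nut_black in the frame of yellow_tray between -0.04 and 0.04 m))) and x of key_bar in the frame of red_tray between -0.08 and 0.08 m and y of key_bar in the frame of red_tray between -0.04 and 0.04 m and distance of each of vee_block, spanner from where it was at the start of the episode below 0.03 m); the robot touches nothing.
It fails at once if the vee block is moved more than 30 mm (distance of vee_block from where it was at the start of the episode above 0.03 m).
It fails at once if the spanner is moved more than 30 mm (distance of spanner from where it was at the start of the episode above 0.03 m).
It also fails if it takes over 128 s, if anything falls off the work surface, if the arm or the gripper's body presses on something with over 40 N, if the wrist force passes 120 N, or if a joint passes its speed limit or range.

ROBOT

A 7-joint arm with a two-finger parallel gripper is mounted at the origin on the work surface; the furniture and walls round the work are solid. World frame = base frame: x ahead of the robot, y to its left, z up, the work surface at z = 0. Lengths are in m, angles in rad, forces in N, time in s.
With the tool pointing down it reaches from about 0.425 to 0.925 m from the base axis. Payload 6.8 kg.
Tool frame: the origin (TCP) lies on the front face of the gripper's body, between the roots of the fingers; the fingertips stand 73 mm ahead of it and the grasp point (between the pads) lies 54 mm ahead of it (env.nose_length is the distance from the TCP to the fingertips, in m); z points along the fingers, y is the direction in which the jaws open and shut (so a half turn about z gives the same grasp; the last joint's range is limited). The gripper opens to 85 mm and grips with 20 to 120 N. Pads are 22 mm wide; open, the fingers measure 114 mm over their backs; the gripper's body (76 mm by 85 mm) begins 54 mm behind the grasp point. The pads swing forward as they close: fully open they stand 13 mm farther back than shut.
Start: joints at [-1.32, 0.477, 0.022, 1.555, -0.011, 1.109, -0.083], TCP at [0.237, 0.632, 0.304] pointing down, gripper open.
Joint ranges: [-2.96, 2.96], [-0.34, 2.1], [-1.41, 1.46], [0.24, 2.44], [-1.37, 4.51], [0.17, 1.92], [-2.96, 2.96]. Speed limits (rad/s): [2.39, 2.39, 3.14, 3.14, 3.14, 3.14, 3.14].

INTERFACE

Orientations are given as a unit quaternion [w, x, y, z].
In Python, from cell import env, kin, camera, calibration, job gives the robot as it stands. The module is installed in compiled form; this text tells all that it offers. Calls block until the motion is done:
- env.reach(position, orientation): joint-space move of the TCP to a pose.
- env.movel(position, velocity=0.15, rot=None, stop_force=None): straight line of the TCP; rot=None keeps the orientation; velocity is the mean speed in m/s. With stop_force (N) it stops when the force on the tool has changed by that much, and returns True; else False.
- env.goto_joints(angles): joint-space move.
- env.grip(opening, f_grip=None): finger opening in m; f_grip is the grip in N (None keeps the last); returns when the fingers have stopped.
- env.dwell(seconds).
- kin.inverse_kinematics(position, orientation): joint angles nearest the present ones, or None.
- env.get_state(): the state.
- camera(name): name is "scene" or "top" or "wrist"; returns (picture, depth): 384x512x3 uint8, blue, green, red; 384x512 float32, m along the optical axis (not along the pixel's ray), 0 where there is no reading.
- calibration(name): a dict with "fx", "fy", "cx", "cy" (pixels), "rvec" (rotation vector, rad) and "tvec" (3), from world to camera coordinates, as OpenCV has them. Camera axes: x right, y down, z forward; pixel columns grow to the right and rows downward; lengths in m; the calibration is good to about 2 mm. A picture is of the moment at which its call begins: read the wrist's pose just before it. calibration takes no time and is no camera call; for the wrist camera it gives the pose at the moment of the call.
A pose or a line that the arm cannot do raises env.PlanningError and nothing moves.
- job.job_done(): hands the job in, once; it reports no verdict.
The state is a dict: "time": time; "qpos": joint angles; "joint_velocities": joint speeds; "joint_torque": joint torques, N m; "tcp_pos": TCP position; "orientation": TCP orientation; "force": force on the tool from outside, world axes, zero at the start; "torque": the same for the moment, N m; "opening": finger opening in m.
Only numpy, scipy, OpenCV 4.12 (cv2) and the standard library are available. Lean on these libraries where they do the work, as an engineer would, in place of code of your own. Each camera call takes 0.05 s, during which the arm holds its last target. There are 200 camera calls.

## Working session

There is one attempt and no reset: what is moved stays moved. The work goes in short steps, each a Python script; the robot and the scene stay as the last script left them, time stands still between calls to the robot, and variables do not carry over. Pictures are saved under pics/ and viewed, about 12 in all and at most 16, crops included, and the job is handed in when it is done.

```bash
mkdir -p pics; python3 - <<'E'
from cell import env,camera,calibration
import cv2,numpy as np
for n in("scene","top"):
    p,d=camera(n); cv2.imwrite(f"pics/{n}0.png",p); np.save(f"pics/{n}0.npy",d)
    c=calibration(n);print(n,c)
    R=cv2.Rodrigues(np.array(c["rvec"],float))[0];print(-R.T@np.array(c["tvec"]).ravel())
print(env.get_state())
E
```

```text
scene {'fx': 401.46575776789655, 'fy': 401.46575776789655, 'cx': 257.84433742348534, 'cy': 193.04000039820096, 'rvec': array([ 2.41815779, -0.52299199,  0.18930462]), 'tvec': array([-0.46406687,  0.1721639 ,  1.10164026])}
[ 0.18855409 -0.69682915  0.96823872]
top {'fx': 399.2866193448325, 'fy': 399.2866193448325, 'cx': 250.03450618333144, 'cy': 184.37764751932886, 'rvec': array([ 2.12524116, -2.14841573,  0.18193125]), 'tvec': array([-0.00576291,  0.51991864,  1.19100363])}
[ 0.3162785  -0.00515802  1.26046799]
{'time': 0.1, 'qpos': array([-1.32009104,  0.47773157,  0.02234019,  1.55633724, -0.01147625,
        1.10933375, -0.08314383]), 'joint_velocities': array([ 0.00046595, -0.00294859,  0.00166888, -0.00275845,  0.00061527,
        0.000977  ,  0.00166877]), 'joint_torque': array([ 4.38737581e-03, -5.97753775e+01,  1.61387376e+00, -2.81953239e+01,
        1.28676061e-02,  4.97130502e-03,  1.29593752e-05]), 'tcp_pos': array([0.23688991, 0.63162161, 0.30301981]), 'orientation': array([-7.91409190e-05,  1.78447116e-01,  9.83949145e-01, -8.37113935e-04]), 'force': array([-0.17288448,  0.24490489, -0.0246832 ]), 'torque': array([ 0.03668915,  0.03593615, -0.00870722]), 'opening': 0.08568289574377913}
```

View pics/top0.png

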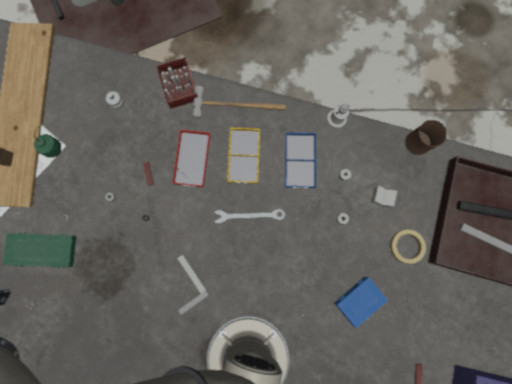

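View pics/scene0.png

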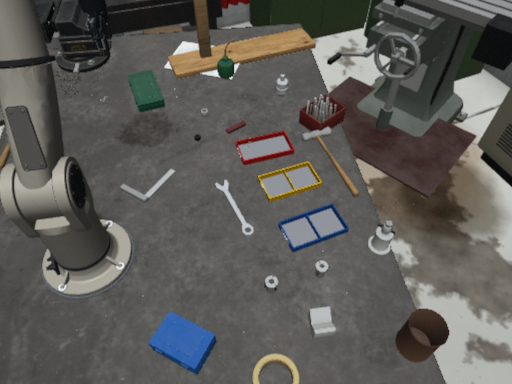

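The top view shows the collets at (346,174) and (343,218), the steel nut at (109,197), the black nut at (145,218) and the key bar at (148,173). The trays are at red (192,158), yellow (244,155) and blue (301,160). The vee block is at (386,197) and the spanner at (250,215).

```bash
cat > h.py <<'E'
from cell import env,kin,camera,calibration,job
import cv2,numpy as np
def cam(c):
    R=cv2.Rodrigues(np.array(c["rvec"],float))[0];t=np.array(c["tvec"],float).ravel()
    K=np.array([[c["fx"],0,c["cx"]],[0,c["fy"],c["cy"]],[0,0,1]]);return K,R,t
def atz(c,u,v,z):
    "pixel -> world point on plane z"
    K,R,t=cam(c);o=-R.T@t;r=R.T@np.linalg.solve(K,[u,v,1.]);return o+r*(z-o[2])/r[2]
def cloud(c,d):
    K,R,t=cam(c);v,u=np.indices(d.shape);P=np.stack([u,v,np.ones_like(u)],-1)@np.linalg.inv(K).T*d[...,None]
    return (P-t)@R
def quat(yaw):
    "tool down, jaw axis (tool y) at angle yaw in the world xy plane, modulo pi"
    a=yaw+np.pi/2   # tool x = (sin yaw.., ) 
    from scipy.spatial.transform import Rotation as Ro
    y=np.array([np.cos(yaw),np.sin(yaw),0]);z=np.array([0,0,-1.]);x=np.cross(y,z)
    q=Ro.from_matrix(np.stack([x,y,z],1)).as_quat();return q[[3,0,1,2]]
E
python3 - <<'E'
from h import *
p=cv2.imread("pics/top0.png");d=np.load("pics/top0.npy");c=calibration("top");P=cloud(c,d)
cv2.imwrite("pics/crop1.png",cv2.resize(p[120:240,90:250],None,fx=5,fy=5,interpolation=cv2.INTER_CUBIC))
cv2.imwrite("pics/crop2.png",cv2.resize(p[120:240,255:415],None,fx=5,fy=5,interpolation=cv2.INTER_CUBIC))
for n,(u,v) in dict(ca=(346,174),cb=(343,218),ns=(109,197),nb=(145,218),key=(148,173)).items():
    w=P[v-15:v+16,u-15:u+16];b=np.median(w[...,2]);m=w[...,2]>b+.006
    if n=='key': m&=np.abs(np.indices(m.shape)[1]-15)<9
    print(n,b,w[...,2].max(),m.sum(),w[m].mean(0) if m.any() else None, P[v,u])
for n,(u,v) in dict(red=(192,158),yel=(244,155),blu=(301,160)).items():
    w=p[v-35:v+35,u-27:u+27].astype(int);hsv=cv2.cvtColor(w.astype(np.uint8),cv2.COLOR_BGR2HSV)
    m=((hsv[...,1]>120)&(hsv[...,2]>70)).astype(np.uint8)
    ct=max(cv2.findContours(m,cv2.RETR_EXTERNAL,cv2.CHAIN_APPROX_NONE)[0],key=len)
    q=np.array([atz(c,x+u-27,y+v-35,.020)[:2] for x,y in ct[:,0]],np.float32)
    print(n,cv2.minAreaRect(q))
E
```

```text
ca -0.0027477855217563196 1.2604679920300075 117 [ 0.53562697 -0.29313211  0.10168145] [ 0.55296398 -0.31462044  0.02438491]
cb -0.002889806105424608 1.2604679920300075 116 [ 0.40825598 -0.28129863  0.0914438 ] [ 0.41490781 -0.29996687  0.01723399]
ns -0.0026796303112734702 1.2604679920300075 60 [0.48368584 0.41210784 0.05725665] [0.49085715 0.43672    0.00169645]
nb -0.002737609678758823 1.2604679920300075 35 [0.41969903 0.30496548 0.04665659] [ 0.42326291  0.32141993 -0.00246465]
key -0.002373463663803758 1.2604679920300075 143 [0.5641878  0.31273621 0.01056455] [0.56519198 0.31276493 0.01196802]
red ((0.6129344701766968, 0.17572394013404846), (0.0962136909365654, 0.17618374526500702), 82.93772888183594)
yel ((0.7029104232788086, 0.004243776202201843), (0.09375917166471481, 0.012679454870522022), 87.3728256225586)
blu ((0.6881850957870483, -0.16454514861106873), (0.06440748274326324, 0.0033357986249029636), 89.41926574707031)
```

View pics/crop1.png

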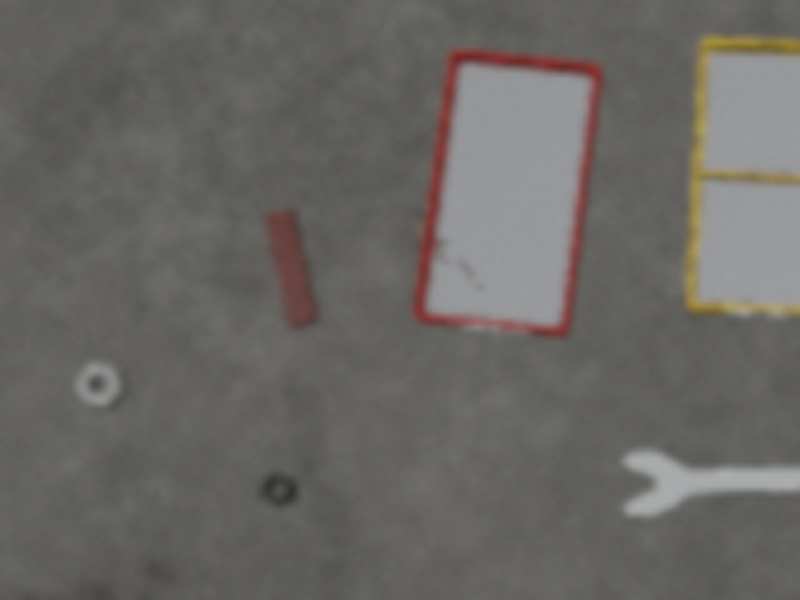

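View pics/crop2.png

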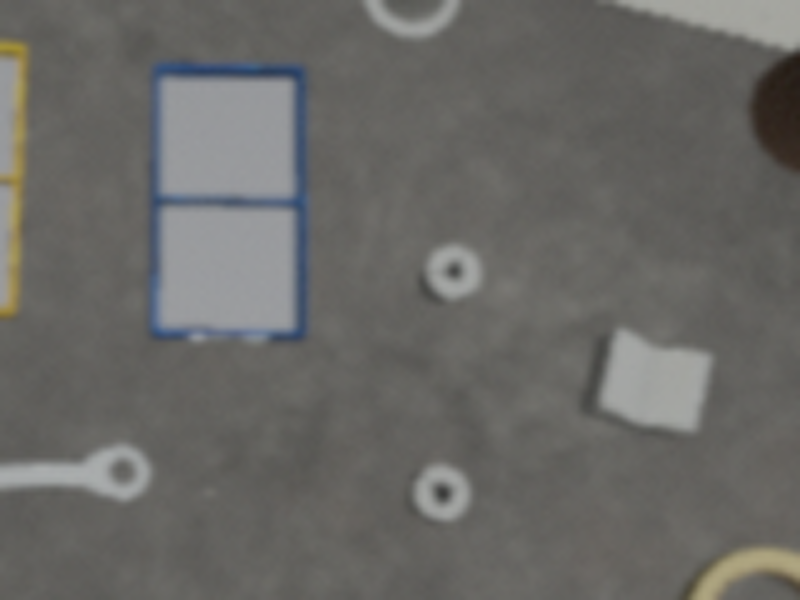

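The crops show the steel nut at (98,384), the black nut at (279,490), the key corners, the collets at (454,271) and (442,493), and the tray corners. The card holders are at the lower (-x) ends. I'll convert these pixels to positions and take a closer look with the wrist camera.

```bash
python3 - <<'E'
from h import *
c=calibration("top")
def W(x,y,z,o=90): return atz(c,(x+.5)/5-.5+o,(y+.5)/5-.5+120,z)[:2]
print("ns",W(98,384,.019),"nb",W(279,490,.015))
print("ca",W(454,271,.047,255),"cb",W(442,493,.047,255))
def rect(n,q,z):
    r=np.array([W(*a[:2],z,*a[2:]) for a in q]);print(n,r.mean(0),"sides",np.linalg.norm(np.roll(r,-1,0)-r,axis=1),"dir",np.degrees(np.arctan2(*(((r[0]+r[1])-(r[2]+r[3]))[::-1]))))
rect("key",[(267,213),(293,209),(316,319),(291,327)],.012)
rect("red",[(453,50),(602,68),(567,335),(415,320)],.022)
rect("yel",[(703,38),(25,43,255),(17,313,255),(690,308)],.022)
rect("blu",[(152,66,255),(305,67,255),(304,338,255),(152,336,255)],.022)
p0=W(98,384,.019);p1=W(279,490,.015);m=(p0+p1)/2
s=env.get_state();print(s["time"])
env.reach([m[0]-0.02,m[1],.30],quat(np.pi/2))
s=env.get_state();print(s["time"],s["tcp_pos"],s["qpos"])
cw=calibration("wrist");p,d=camera("wrist");cv2.imwrite("pics/w1.png",p);np.save("pics/w1.npy",d);np.save("pics/w1c.npy",cw,allow_pickle=True)
K,R,t=cam(cw);print(K,-R.T@t,R)
E
```

```text
ns [0.49034758 0.4301092 ] nb [0.42301682 0.31569851]
ca [ 0.54928368 -0.30713074] cb [ 0.41193867 -0.29287831]
key [0.5653586  0.31295393] sides [0.01670892 0.07348911 0.01644114 0.07614561] dir 13.290645112017886
red [0.61051922 0.17363741] sides [0.09676061 0.17483179 0.09619118 0.17718562] dir -6.818180847605966
yel [0.62039583 0.00707414] sides [0.09476081 0.17659981 0.09575954 0.17674142] dir -2.6597869257289335
blu [ 0.6014113  -0.17203188] sides [0.0984242  0.1765929  0.09555865 0.17587429] dir -1.9300908447146767
0.1
1.3417 [0.43591669 0.37425813 0.30004069] [-0.84240235  0.31582596  0.03075147  1.80747007 -0.01211952  1.01809058
  0.76551536]
[[343.3679381    0.         250.29830211]
 [  0.         343.3679381  194.64732103]
 [  0.           0.           1.        ]] [0.36091518 0.37476006 0.3690013 ] [[-1.31726083e-03  9.99998816e-01  7.95124719e-04]
 [ 9.57499477e-01  1.03193744e-03  2.88433158e-01]
 [ 2.88431996e-01  1.14127320e-03 -9.57499703e-01]]
```

View pics/w1.png

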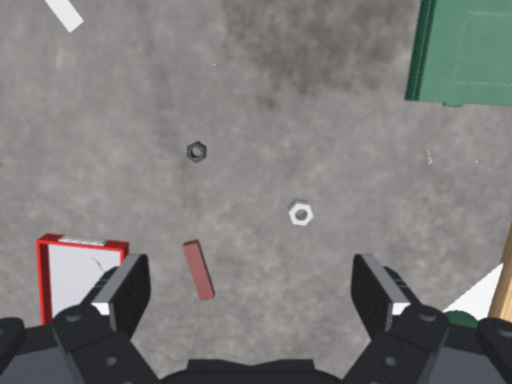

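The wrist view shows the steel nut at (301,213), the black nut at (197,152), the key bar at (198,270) and a corner of the red tray. I'll enlarge all three parts in one picture.

```bash
python3 - <<'E'
from h import *
p=cv2.imread("pics/w1.png")
f=lambda u,v,w,h,k:cv2.resize(p[v:v+h,u:u+w],None,fx=k,fy=k,interpolation=cv2.INTER_CUBIC)
a=f(280,194,40,40,10);b=f(177,132,40,40,10)
cv2.imwrite("pics/w1z.png",np.hstack([a,b]))
cw=np.load("pics/w1c.npy",allow_pickle=True).item()
print("ns",atz(cw,301,212,.019),"nb",atz(cw,197,151,.015),"key",atz(cw,198.5,268.5,.012))
E
```

```text
ns [0.48588223 0.43001939 0.019     ] nb [0.42034587 0.31985522 0.015     ] key [0.5580641  0.31516956 0.012     ]
```

View pics/w1z.png

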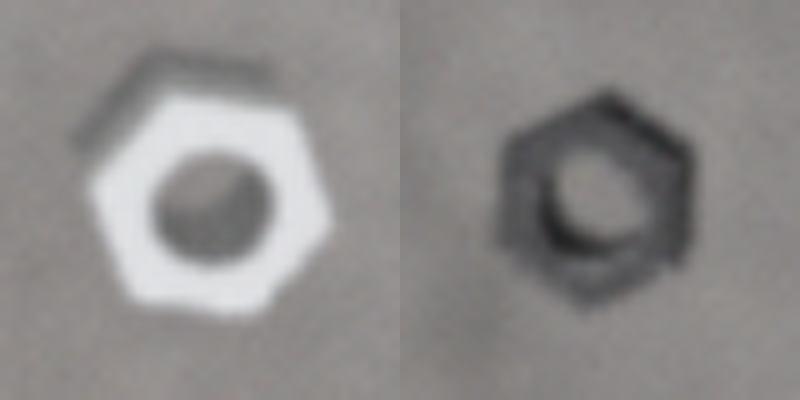

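Steel nut: the hole centre is at (301,214) and its edges lie at about 9° in the image, so the jaw yaw is 112°. Black nut: the centre is at (196,151.5) and its edges lie at 33°/93°, so the jaw yaw is 87°. These positions agree with the top camera to about 3 mm, so I can start with the nuts.

```bash
cat >> h.py <<'E'
def goto(xy,z,yaw):
    "yaw in degrees; of the two equivalent half turns take the one nearer the present last-joint angle"
    q=env.get_state()["qpos"];best=None
    for y in(yaw,yaw+180):
        s=kin.inverse_kinematics([*xy,z],quat(np.radians(y)))
        if s is not None and (best is None or abs(s[6]-q[6])<best[0]): best=(abs(s[6]-q[6]),y)
    env.reach([*xy,z],quat(np.radians(best[1])))
def pick(xy,yaw,z,pre,f=40,hover=.2):
    goto(xy,hover,yaw);env.grip(pre)
    hit=env.movel([*xy,z],.15,stop_force=15);env.grip(0,f)
    o=env.get_state()["opening"];env.movel([*xy,hover],.2);s=env.get_state()
    print("pick hit",hit,"open",o,s["opening"],"t",s["time"],"Fz",s["force"][2]);return s["opening"]
def place(xy,yaw,z,opn,hover=.2):
    goto(xy,hover,yaw);hit=env.movel([*xy,z],.1,stop_force=12)
    zz=env.get_state()["tcp_pos"][2];env.grip(opn);env.movel([*xy,hover],.2)
    print("place hit",hit,zz,"t",env.get_state()["time"])
E
python3 - <<'E'
from h import *
if pick((.489,.430),112,.077,.055)>.015: place((.663,.005),87.3,.0825,.050)
if pick((.4215,.318),87,.077,.055)>.012: place((.577,.009),87.3,.0825,.045)
p,d=camera("top");cv2.imwrite("pics/t2.png",cv2.resize(p[120:240,90:250],None,fx=4,fy=4,interpolation=cv2.INTER_CUBIC))
E
```

```text
pick hit False open 0.022911589971437375 0.022683132820062925 t 4.4917 Fz -0.4835610792288123
place hit True 0.08222939515931985 t 8.475
pick hit False open 0.01732391674752201 0.01744074912989207 t 12.3167 Fz -1.21002572851055
place hit False 0.08298501468293709 t 16.0667
```

View pics/t2.png

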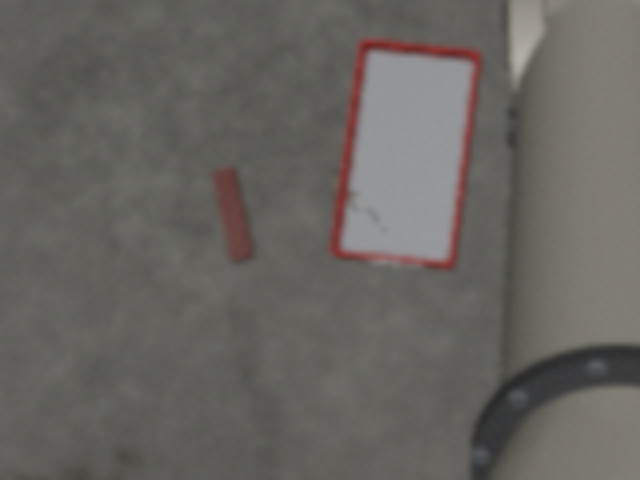

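Both nuts have left the bench; the arm hides the yellow tray, so I'll check it later. Next the key bar, then a wrist look over the collets and yellow tray.

```bash
python3 - <<'E'
from h import *
if pick((.564,.3135),103.3,.0765,.055)>.012: place((.6105,.1736),83.2,.082,.045)
goto((.46,-.29),.30,90)
env.grip(.085)
s=env.get_state();print(s["tcp_pos"],s["time"])
cw=calibration("wrist");p,d=camera("wrist");cv2.imwrite("pics/w3.png",p);np.save("pics/w3c.npy",cw,allow_pickle=True)
K,R,t=cam(cw);print(-R.T@t)
for n,q in dict(ca=(.5493,-.3071,.047),cb=(.4119,-.2929,.047)).items(): x=K@(R@np.array(q)+t);print(n,x[:2]/x[2])
p,d=camera("top");cv2.imwrite("pics/t3.png",cv2.resize(p[120:240,90:250],None,fx=4,fy=4,interpolation=cv2.INTER_CUBIC))
E
```

```text
pick hit False open 0.016468127467325965 0.016591417658561976 t 19.7083 Fz -1.4728635608510954
place hit False 0.08259048646554708 t 22.8083
[ 0.46008695 -0.289907    0.29998994] 25.0917
[ 0.38504816 -0.28927168  0.36891896]
ca [233.10076007 256.757604  ]
cb [246.36479768 121.59468894]
```

View pics/w3.png

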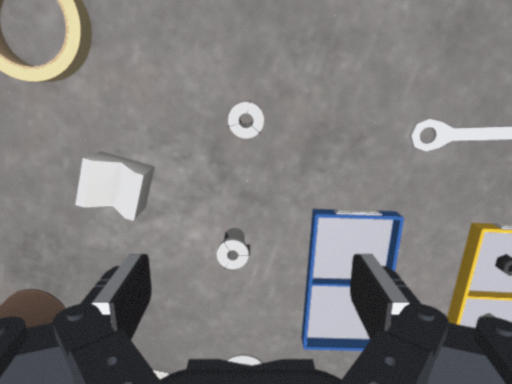

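View pics/t3.png

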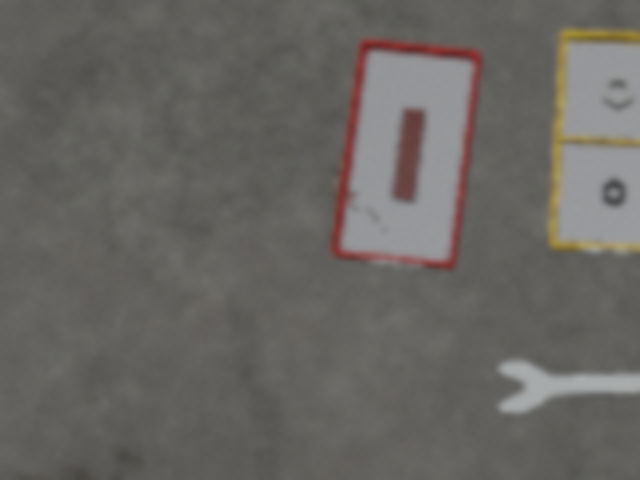

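The bar lies in the red tray and both nuts are in the yellow tray. The collets at (246,120) and (233,255) match their predicted pixels to within 2 px. Now I'll move the collets.

```bash
python3 - <<'E'
from h import *
if pick((.549,-.307),90,.091,.065,hover=.25)>.02: place((.644,-.1735),88,.0965,.062,hover=.25)
if pick((.412,-.293),90,.091,.065,hover=.25)>.02: place((.558,-.1705),88,.0965,.062,hover=.25)
goto((.53,-.06),.34,90)
p,d=camera("wrist");cv2.imwrite("pics/w4.png",p)
K,R,t=cam(calibration("wrist"))
p,d=camera("scene");cv2.imwrite("pics/s4.png",cv2.resize(p[110:340,200:400],None,fx=2.6,fy=2.6,interpolation=cv2.INTER_CUBIC))
E
```

```text
pick hit False open 0.03096424425316958 0.030359630975210408 t 28.5833 Fz -0.40180924388530437
place hit False 0.09720876225292424 t 32.2917
pick hit False open 0.03062198940542536 0.0306727872530221 t 36.0833 Fz -1.468507366517831
place hit False 0.09710465923271067 t 39.875
```

View pics/w4.png

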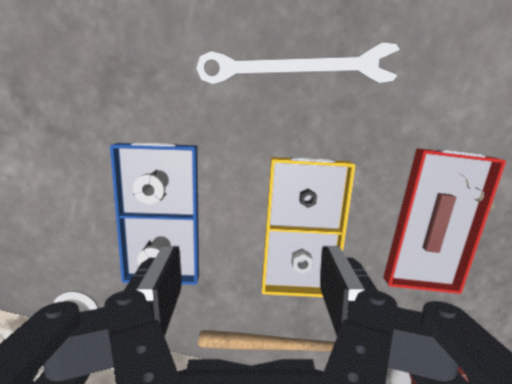

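View pics/s4.png

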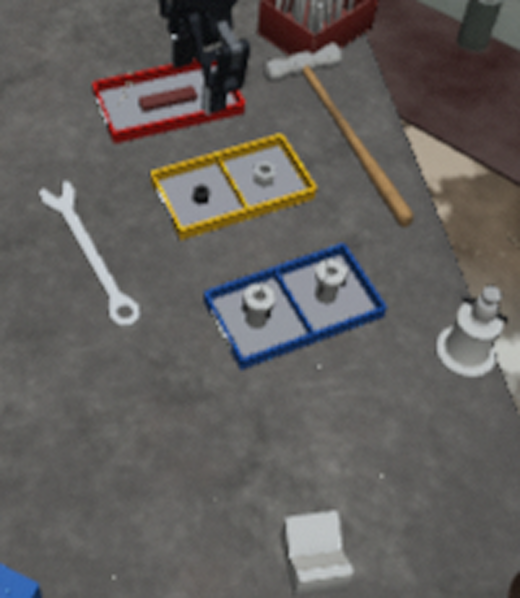

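Both collets stand upright, one in each bay. The nuts lie flat, one in each bay, the bar is flat in the red tray, and the vee block and spanner were not touched. The gripper is clear, so I'm handing in.

```bash
python3 -c "
from h import *
job.job_done();print(env.get_state()['time'])"
```

```text
the job is handed in; nothing more can be done
the job is handed in; nothing more can be done
```

All five parts are in their trays and the job is handed in, at about 42 s on the robot's clock against the 128 s limit. `job_done` gives no verdict, so the result rests on my own checks.

- **Placed:** each part was gripped and set down once, with no repeats. The collets stand one per bay in the blue tray, the nuts lie one per bay in the yellow tray, and the key bar lies in the red tray.
- **Last checks:** the final wrist and scene pictures show the collets upright, the nuts and bar flat, and the gripper clear of everything. The vee block and spanner look unmoved. I judged all of this by eye and did not re-measure tilts or final positions.
- **Grasps:** the finger openings were close to the part sizes, reading 1–2 mm under: steel nut 22.7 mm, black nut 17.4 mm, key bar 16.6 mm, collets 30.4 and 30.7 mm.
- **Disagreements:** the top and wrist cameras differed by 2–3 mm on the nuts. On the key bar they first differed by 7 mm, mostly because the first wrist reading took in the bar's near side face.
- **Force stop:** setting down the steel nut tripped the 12 N stop 0.3 mm above its target, probably a light touch on the tray floor.

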